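# Hook the parts box out from under the shelf

## Task

The steel parts box has been pushed in under the low shelf where no hand can reach it. Take the hook tool from the steel cup, catch the box by its wire handle or from behind, and draw it gently over the table, keeping it flat and never touching it with the hand, until the whole box is out in the open in front of the shelf. Then stand the hook back in its cup and let go, leaving the other things where they are.

Things in the scene. Friction and masses are not known exactly. Their poses are not given: they have to be found in the camera images.
- shelf: Low riser shelf of grey wire, fixed: a close mesh (gaps 8, nothing passes through) 500 wide (y), 260 deep (x), underside 175 and top 183 above the table; thin wire legs at the corners, open at front and back. Origin at table level under the middle of its front edge; +x runs inwards under it, away from the robot, y left, z up. On it, well back: a black truing gauge, a cup of screws
- parts_box: Closed plain steel box, 96 deep (x) by 144 wide (y) by 38 high, 0.3 to 0.65 kg, slides on the table; a wire swing handle on its lid (see lid_centre). Origin under its middle at table level, z up, front to -x. It starts wholly under the shelf, its middle 85 to 105 behind the shelf's front edge
- lid_centre (a point): Middle of the box's lid, 38 up. The handle, a U of 6 mm wire, pivots about an axis along y 3 above this point; its 76 mm cross bar is 32 from the axis, on the front (-x) side, at first 25 to 58 degrees above the lid (not reported; light friction keeps it; top under 72 above the table). Pulled forward it swings to a stop at 25 degrees: bar 29 in front of here, 54 above the table
- box_rear_left (a point): Rear (+x) left (+y) corner of the parts box: 48 behind and 72 left of its middle, 31.5 up
- box_rear_right (a point): Rear (+x) right (-y) corner of the parts box: 48 behind and 72 right of its middle, 31.5 up
- hook_tool: Hook tool, 200 long, 110 g: straight steel shank 7 thick, a square bend at its lower end, black plastic handle. Origin in the bend; +z up the shank; the tip arm runs 20 along -x. It starts leaning in the cup 31 degrees from vertical, resting on the rim, handle roughly towards the robot, tip arm pointing to the robot and down
- hook_tip (a point): End of the hook tool's tip arm: 20 from the bend along the tool's -x (centre of the rounded end, radius 3.5)
- hook_grip (a point): Middle of the hook tool's handle, 159 from the bend up the shank. The handle runs from 120 to 198 along the tool's z, 26 thick in x and 20 in y, flat-sided: grip it across y. Gripped by an upright gripper, the shank comes nearly level when the gripper is tilted 30 to 40 degrees, its body towards the robot
- tool_cup: Plain stainless cup, fixed: 105 high, 66 across the rim, wall 3, inside floor 6 up and 58 wide. Origin under its middle at table level. It stands in front of the shelf, on the left or the right
- cleat_bowl: White ceramic bowl holding two black shoe cleats, 128 across, 48 high, loose; origin under its middle at table level. It stands on the side where the cup does not. Leave it
- nipple_dish: Shallow round steel dish of spoke nipples, 104 across, 28 high, loose; origin under its middle at table level. It stands under the shelf, left of the parts box. Leave it
- tire_lever: Green plastic tire lever, 130 long, 20 wide, 9 high, lying on the table to the right; origin under its middle, x along it. Leave it
Things that resemble listed ones, but are neither listed nor needed, are in the scene too. Leave any brown look-alike of the hook_tool alone.

How it is judged:
By the outcome, as a careful person would: the job done as asked, in the order asked, and still so for the second after the job is handed in, with the robot touching nothing.
It also fails if it takes over 54 s, if anything falls off the work surface, if the arm or the gripper's body presses on something with over 40 N, if the wrist force passes 120 N, or if a joint passes its speed limit or range.

## Robot

A 6-joint arm with a two-finger parallel gripper is mounted at the origin on the work surface. World frame = base frame: x ahead of the robot, y to its left, z up, the work surface at z = 0. Lengths are in m, angles in rad, forces in N, time in s.
With the tool pointing down it reaches from about 0.35 to 0.975 m from the base axis. Payload 4.9 kg.
Tool frame: the origin (TCP) lies midway between the tips of the shut fingers; the grasp point (between the pads) lies 19 mm behind it; z points along the fingers, y is the line along which they close (so a half turn about z gives the same grasp; the last joint's range is limited). The gripper opens to 85 mm and grips with 20 to 120 N. Pads are 22 mm wide; open, the fingers measure 114 mm over their backs; the gripper's body (76 mm by 85 mm) begins 54 mm behind the grasp point. The pads swing forward as they close: fully open they stand 13 mm farther back than shut.
Start: joints at [-1.354, 0.053, 1.613, -0, 1.476, -0.119], TCP at [0.206, -0.59, 0.231] pointing down, gripper open.
Joint ranges: [-3.01, 3.01], [-1.01, 2.22], [0.06, 2.58], [-1.02, 4.17], [0.09, 2.62], [-3.14, 3.14]. Speed limits (rad/s): [2.57, 2.57, 3.14, 3.14, 3.14, 3.14].

## Interface

Orientations are given as a rotation vector (axis times angle).
In Python, from station import ctrl gives the robot as it stands. The module is installed in compiled form; this text tells all that it offers.
- The arm moves only by the shell command python3 -m handwheel 'ROWS' [OPENING] [FORCE]. ROWS is JSON, a list of rows, each a list of 2 entries, a list of its own where there are three numbers: the shift along the tool's x, y, z in cm, then the turn, a rotation vector about the tool's x, y, z in rad. In form: [[[tx, ty, tz], [ax, ay, az]], ...]. A call has 1 to 5 rows; each row is the pose to reach, as a shift and turn from the pose commanded when the call began, along the tool's axes at that moment; what a row does not reach only later rows make up. A row lasts 1/8 s, in which the tool goes at most 62.5 mm and 10.7 degrees, less where a joint would pass 70% of its speed; a pose out of reach is approached as far as the arm can. A call with a gripper value outside its range is refused whole. OPENING is the gripper's target within -1 to 1 (shut at 1, half-way at 0, fully open at -1), set as the call begins (- or left out, the last holds). The fingers move at their own pace and stop on an object; FORCE is the grip in N (left out, the last holds). Time passes only in rows, so rows that repeat a pose let the fingers close. It gives the time, the measured TCP pose, the force, the opening and the grip force at its end, in the units of the state.
- ctrl.get_obs(): the state, without advancing time (a new reading comes with each control period).
- ctrl.get_image(name): name is "scene" or "side" or "wrist"; returns the picture (480x640x3 uint8, blue, green, red); there is no depth.
- ctrl.calibration(name): a dict with "fx", "fy", "cx", "cy" (pixels), "R" (3x3) and "t" (3): a world point X has camera coordinates R X + t. Camera axes: x right, y down, z forward; pixel columns grow to the right and rows downward; lengths in m; the calibration is good to about 2 mm. The wrist camera is an equidistant fisheye: a pixel r from the principal point sees the ray r / f radians off the axis. A picture is of the moment at which its call begins: read the wrist's pose just before it. calibration takes no time and is no camera call; for the wrist camera it gives the pose at the moment of the call.
- ctrl.finish_job(): hands the job in; it is judged then, once.
Trained networks look in the newest picture that a camera, given by its name, has taken for a name from the list of things; names that differ only in an ending like _2 or _b are one class to them, and where a whole thing is asked for, a point or a joint stands for the part that bears it (a point fixed in the world has none). Each returns a list of dicts, best first, with "score" (0 to 1); they miss things now and then, are a little off and sometimes report something else, mostly with a low value. They report only what shows in the picture. A call takes as long as a camera call. They do not tell look-alikes from the thing itself.
- ctrl.look_for(camera, query): "position" ([column, row] in pixels, amid what is visible of it).
- ctrl.landmark_of(camera, query): "position" ([column, row] in pixels: a listed point, or the origin of a listed thing).
The state is a dict: "t": time; "q": joint angles; "dq": joint speeds; "effort": joint torques, N m; "tool_pos": TCP position; "tool_rot": TCP orientation; "contact_force": force on the tool from outside, world axes, zero at the start; "wrist_torque": the same for the moment, N m; "opening": finger opening in m; "grip_force": force on a finger pad.
Only numpy, scipy, OpenCV 4.12 (cv2) and the standard library are available. Lean on these libraries where they do the work, as an engineer would, in place of code of your own. Each camera call takes 0.05 s, during which the arm holds its last target. There are 200 camera calls.

## Working session

There is one attempt and no reset: what is moved stays moved. The work goes in short steps, Python scripts to look and compute and a shell command to move; the robot and the scene stay as the last step left them, time stands still between calls to the robot, and variables do not carry over. Pictures are saved under pics/ and viewed, at most 10 in all, crops included, and the job is handed in when it is done.

```bash
mkdir -p pics
cat > h.py <<'E'
import numpy as np, cv2
from scipy.spatial.transform import Rotation as Ro
from station import ctrl
def ray(cam,p,cal=None):
    c=cal or ctrl.calibration(cam); R=np.array(c["R"]);t=np.array(c["t"])
    u=(p[0]-c["cx"])/c["fx"]; v=(p[1]-c["cy"])/c["fy"]
    if cam=="wrist":
        r=np.hypot(u,v); d=np.array([u/r*np.sin(r),v/r*np.sin(r),np.cos(r)]) if r>1e-9 else np.array([0,0,1.])
    else: d=np.array([u,v,1.])
    d=R.T@d; return -R.T@t, d/np.linalg.norm(d)
def atz(cam,p,z,cal=None):
    o,d=ray(cam,p,cal); return o+d*(z-o[2])/d[2]
def tri(rays):
    A=np.zeros((3,3));b=np.zeros(3)
    for o,d in rays:
        P=np.eye(3)-np.outer(d,d);A+=P;b+=P@o
    x=np.linalg.solve(A,b); return x,[np.linalg.norm((np.eye(3)-np.outer(d,d))@(x-o)) for o,d in rays]
def proj(cam,X):
    c=ctrl.calibration(cam); x=np.array(c["R"])@X+np.array(c["t"])
    return [c["cx"]+c["fx"]*x[0]/x[2],c["cy"]+c["fy"]*x[1]/x[2]]
def tool():
    o=ctrl.get_obs(); return np.array(o["tool_pos"]),Ro.from_rotvec(o["tool_rot"])
def move(pos,R):  # shift (cm) and turn from the present pose in tool axes
    p,Rt=tool(); print("shift",np.round(Rt.inv().apply(np.array(pos)-p)*100,1),"turn",np.round((Rt.inv()*R).as_rotvec(),3))
E
python3 - <<'E'
from h import *
for c in ("scene","side"):
    cv2.imwrite(f"pics/{c}0.png",ctrl.get_image(c))
    k=ctrl.calibration(c);print(c,-np.array(k["R"]).T@np.array(k["t"]), k["fx"])
    for q in ["shelf","parts_box","lid_centre","box_rear_left","box_rear_right","hook_tool","hook_tip","hook_grip","tool_cup","cleat_bowl","nipple_dish","tire_lever"]:
        print(q,[(np.round(d["position"]).tolist(),round(d["score"],2)) for d in ctrl.landmark_of(c,q)[:3]])
o=ctrl.get_obs();print(o["t"],o["tool_rot"],Ro.from_rotvec(o["tool_rot"]).as_matrix().round(2))
E
```

```text
scene [ 0.85643062 -0.31861321  1.35969163] 609.507849235495
shelf []
parts_box [([413.0, 308.0], 0.94), ([451.0, 305.0], 0.37)]
lid_centre [([419.0, 304.0], 0.96)]
box_rear_left [([451.0, 304.0], 0.69)]
box_rear_right [([404.0, 348.0], 0.83)]
hook_tool [([259.0, 299.0], 0.81), ([161.0, 216.0], 0.66), ([157.0, 335.0], 0.65)]
hook_tip [([151.0, 334.0], 0.91), ([151.0, 220.0], 0.75), ([240.0, 240.0], 0.73)]
hook_grip [([238.0, 252.0], 0.94), ([125.0, 409.0], 0.91), ([287.0, 188.0], 0.9)]
tool_cup [([252.0, 292.0], 0.69), ([257.0, 299.0], 0.31)]
cleat_bowl [([469.0, 187.0], 0.94)]
nipple_dish [([473.0, 260.0], 0.71)]
tire_lever [([232.0, 354.0], 0.62)]
side [-0.32413089  0.82150532  0.96159429] 550.926162817297
shelf []
parts_box [([222.0, 261.0], 0.92)]
lid_centre [([222.0, 252.0], 0.76), ([173.0, 303.0], 0.25)]
box_rear_left [([194.0, 260.0], 0.74)]
box_rear_right [([224.0, 236.0], 0.78)]
hook_tool [([438.0, 259.0], 0.53), ([195.0, 260.0], 0.3)]
hook_tip [([442.0, 255.0], 0.55)]
hook_grip [([397.0, 238.0], 0.85)]
tool_cup [([340.0, 244.0], 0.72)]
cleat_bowl [([196.0, 346.0], 0.7)]
nipple_dish [([173.0, 300.0], 0.56), ([224.0, 263.0], 0.27)]
tire_lever [([335.0, 222.0], 0.66)]
1.3 [3.09735598e+00 5.25000763e-01 3.39766612e-05] [[ 0.94  0.33  0.  ]
 [ 0.33 -0.94 -0.  ]
 [ 0.    0.   -1.  ]]
```

View pics/scene0.png

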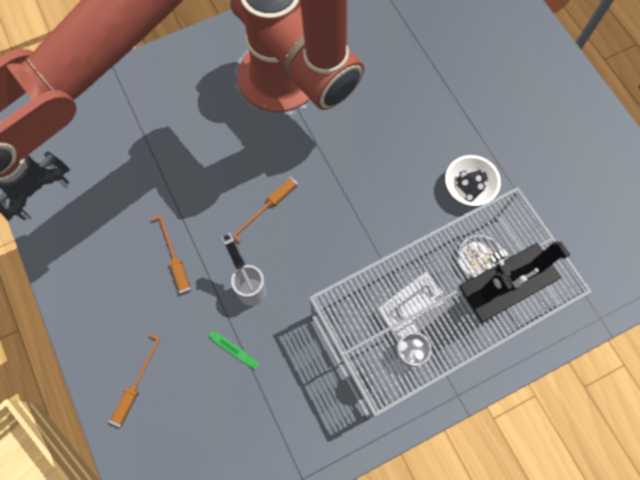

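View pics/side0.png

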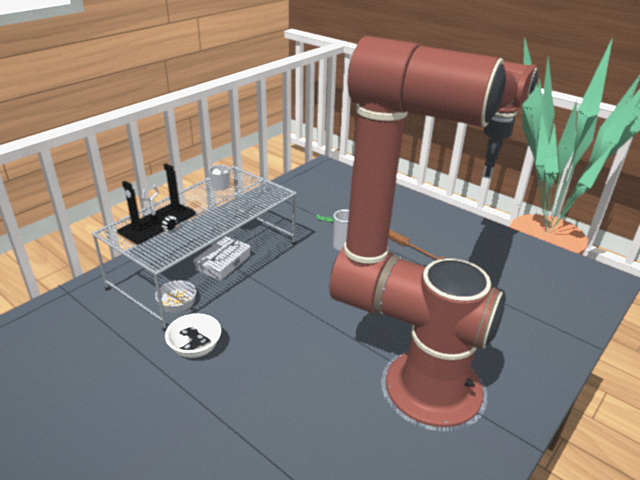

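Run:
```python
from h import *
def P(n,a,b,z):
    x,e=tri([ray("scene",a),ray("side",b)]); print(n,x.round(4),np.round(e,4),"scene@z",atz("scene",a,z).round(3),"side@z",atz("side",b,z).round(3))
P("box",(413,308),(222,261),0);P("lid",(419,304),(222,252),.038)
P("rl",(451,304),(194,260),.0315);P("rr",(404,348),(224,236),.0315)
P("cup",(252,292),(340,244),0);P("bowl",(469,187),(196,346),0);P("dish",(473,260),(173,300),0);P("lever",(232,354),(335,222),0)
for g in [(238,252),(125,409),(287,188)]: P("grip",g,(397,238),.15)
```

```text
box [0.6918 0.007  0.0067] [0.0011 0.0011] scene@z [0.69  0.008 0.   ] side@z [0.7   0.002 0.   ]
lid [0.6909 0.0111 0.0416] [0.0038 0.0038] scene@z [0.693 0.015 0.038] side@z [0.692 0.005 0.038]
rl [0.7249 0.08   0.0338] [0.0007 0.0007] scene@z [0.724 0.08  0.032] side@z [0.728 0.079 0.031]
rr [ 0.761  -0.0613  0.0286] [0.0014 0.0014] scene@z [ 0.762 -0.061  0.032] side@z [ 0.757 -0.059  0.031]
cup [ 0.4959 -0.3004  0.0014] [0.0038 0.0038] scene@z [ 0.493 -0.303  0.   ] side@z [ 0.499 -0.299  0.   ]
bowl [0.4899 0.2745 0.001 ] [0.0024 0.0024] scene@z [0.491 0.277 0.   ] side@z [0.489 0.272 0.   ]
dish [ 0.6596  0.1974 -0.0021] [0.0095 0.0095] scene@z [0.654 0.189 0.   ] side@z [0.665 0.205 0.   ]
lever [ 0.5992 -0.4012 -0.0112] [0.0009 0.0009] scene@z [ 0.601 -0.401  0.   ] side@z [ 0.589 -0.386  0.   ]
grip [ 0.3712 -0.3223  0.0592] [0.0476 0.0476] scene@z [ 0.442 -0.295  0.15 ] side@z [ 0.277 -0.247  0.15 ]
grip [ 0.5545 -0.7163 -0.2161] [0.0129 0.0129] scene@z [ 0.632 -0.617  0.15 ] side@z [ 0.277 -0.247  0.15 ]
grip [ 0.3074 -0.1785  0.1592] [0.0627 0.0627] scene@z [ 0.358 -0.141  0.15 ] side@z [ 0.277 -0.247  0.15 ]
```

The scene view shows the black hook in its cup, with the cup at (248,288) and the handle at (235,250). The orange tools are the look-alikes, and nothing stands on the way out in front of the box. In the side view the arm hides the hook. Next I'll work out the shelf yaw and the hook's lean.

Run:
```python
from h import *
for n,p in dict(FL=(517,192),FR=(313,298),RR=(377,410),RL=(588,293)).items(): print(n,atz("scene",p,.183).round(3))
for p,z in [((230,236),.19),((238,252),.156),((247,276),.105)]: print(atz("scene",p,z).round(3))
move([.44,-.295,.27],tool()[1])
```

```text
FL [0.595 0.281 0.183]
FR [ 0.607 -0.203  0.183]
RR [ 0.851 -0.191  0.183]
RL [0.842 0.289 0.183]
[ 0.418 -0.296  0.19 ]
[ 0.444 -0.295  0.156]
[ 0.484 -0.299  0.105]
shift [ 31.8 -20.1  -3.9] turn [0. 0. 0.]
```

```bash
python3 -m handwheel '[[[3,-4,0],[0,0,0]],[[8,-8,-2],[0,0,0]],[[14,-12,-4],[0,0,0]],[[20,-15,-5],[0,0,0]],[[24,-18,-6],[0,0,0]]]' -1 40
```

```text
t: 1.92
tool_pos: [0.3682, -0.3476, 0.29]
tool_rot: [3.097, 0.524, 0.001]
contact_force: [1.7, -0.7, -0.1]
opening: 0.0852
grip_force: 0.0
```

Run:
```python
from h import *
move([.444,-.297,.26],Ro.from_matrix([[1,0,0],[0,-1,0],[0,0,-1]]))
```

```text
shift [ 8.8 -2.3  3. ] turn [ 0.001 -0.001  0.335]
```

```bash
python3 -m handwheel '[[[4,-1,0],[0,0,0.15]],[[7,-2,0],[0,0,0.3]],[[8.8,-2.3,2],[0,0,0.335]],[[8.8,-2.3,3],[0,0,0.335]]]' -1 40
python3 - <<'E'
from h import *
cal=ctrl.calibration("wrist"); cv2.imwrite("pics/w1.png",ctrl.get_image("wrist"))
for c in ("wrist","side","scene"):
  if c!="wrist": ctrl.get_image(c)
  for q in ["hook_grip","tool_cup","hook_tip"]:
    for d in ctrl.landmark_of(c,q)[:3]:
        z={"hook_grip":.156,"tool_cup":0.0,"hook_tip":.01}[q]
        print(c,q,np.round(d["position"]).tolist(),round(d["score"],2),atz(c,d["position"],z,cal if c=="wrist" else None).round(4))
print(tool()[0])
E
```

```text
t: 2.42
tool_pos: [0.443, -0.2976, 0.2582]
tool_rot: [-3.141, -0.005, 0.002]
contact_force: [0.3, -0.3, 0.7]
opening: 0.0854
grip_force: 0.0
wrist hook_grip [440.0, 249.0] 0.95 [ 0.4351 -0.3836  0.156 ]
wrist hook_grip [186.0, 314.0] 0.94 [ 0.3808 -0.194   0.156 ]
wrist hook_grip [597.0, 87.0] 0.9 [ 0.5676 -0.5163  0.156 ]
wrist tool_cup [324.0, 152.0] 0.9 [ 0.4935 -0.3024  0.    ]
wrist tool_cup [325.0, 246.0] 0.52 [ 0.3875 -0.3043  0.    ]
wrist hook_tip [530.0, 171.0] 0.82 [ 0.4832 -0.5435  0.01  ]
wrist hook_tip [302.0, 264.0] 0.79 [ 0.37   -0.2775  0.01  ]
wrist hook_tip [410.0, 60.0] 0.69 [ 0.5956 -0.3926  0.01  ]
side hook_grip [394.0, 237.0] 0.71 [ 0.2815 -0.2385  0.156 ]
side hook_grip [336.0, 223.0] 0.66 [ 0.4365 -0.1888  0.156 ]
side tool_cup [338.0, 244.0] 0.79 [ 0.5031 -0.2922  0.    ]
side tool_cup [225.0, 238.0] 0.71 [ 0.785  -0.0856 -0.    ]
side hook_tip [441.0, 256.0] 0.57 [ 0.2323 -0.4408  0.01  ]
side hook_tip [194.0, 260.0] 0.52 [0.7515 0.0632 0.01  ]
side hook_tip [226.0, 265.0] 0.48 [0.6666 0.0151 0.01  ]
scene hook_grip [280.0, 190.0] 0.93 [ 0.3577 -0.1571  0.156 ]
scene hook_grip [125.0, 409.0] 0.76 [ 0.6331 -0.6162  0.156 ]
scene hook_grip [179.0, 277.0] 0.75 [ 0.4392 -0.4254  0.156 ]
scene tool_cup [254.0, 293.0] 0.59 [ 0.4962 -0.3001  0.    ]
scene hook_tip [152.0, 334.0] 0.98 [ 0.4813 -0.5413  0.01  ]
scene hook_tip [152.0, 221.0] 0.83 [ 0.2343 -0.4421  0.01  ]
scene hook_tip [239.0, 241.0] 0.6 [ 0.3703 -0.2786  0.01  ]
[ 0.44265549 -0.29870588  0.25971628]
```

View pics/w1.png

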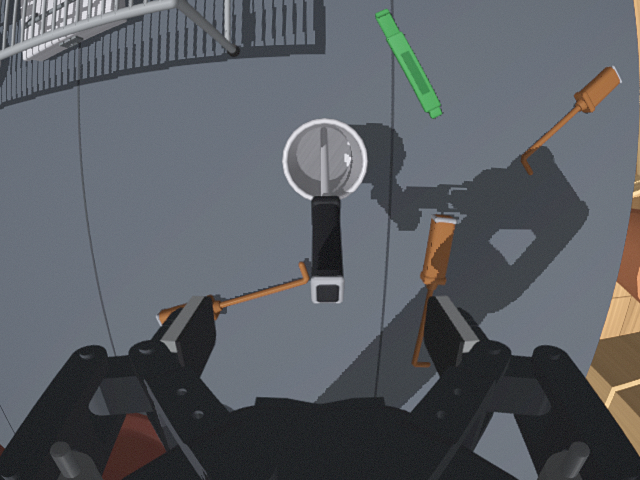

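The black handle runs from (326,198) at the cup end to (327,290) at its top, leaning straight along -x and centred between the fingers. The cup rim is at (324,158).

Run:
```python
from h import *
for p,z in [((327,291),.191),((327,243),.156),((326,198),.125),((324,158),.105)]: print(atz("wrist",p,z).round(4))
```

```text
[ 0.418  -0.3036  0.191 ]
[ 0.4385 -0.3042  0.156 ]
[ 0.4646 -0.3039  0.125 ]
[ 0.4936 -0.3025  0.105 ]
```

```bash
python3 -m handwheel '[[[-0.5,0.5,4],[0,0,0]],[[-0.5,0.5,9],[0,0,0]],[[-0.5,0.5,12.2],[0,0,0]],[[-0.5,0.5,12.2],[0,0,0]]]' -1 60; python3 -m handwheel '[[[0,0,0],[0,0,0]],[[0,0,0],[0,0,0]],[[0,0,0],[0,0,0]],[[0,0,0],[0,0,0]]]' 1 60
```

```text
t: 3.52
tool_pos: [0.4359, -0.3019, 0.1342]
tool_rot: [-3.137, -0.001, 0.008]
contact_force: [-0.3, -0.7, 0.2]
opening: 0.0853
grip_force: 0.0
t: 4.03
tool_pos: [0.4382, -0.3037, 0.1385]
tool_rot: [3.141, 0.001, 0.002]
contact_force: [0.1, -1.2, 1.8]
opening: 0.0193
grip_force: 59.1
```

```bash
python3 -m handwheel '[[[-0.3,0,-2],[0,0,0]],[[-0.6,0,-6],[0,0,0]],[[-0.8,0,-11],[0,0,0]],[[-0.8,0,-15],[0,0,0]]]' && python3 -m handwheel '[[[-1,-5,0],[0,0.15,0]],[[-1,-11,1],[0,0.3,0]],[[-1,-17,2],[0,0.45,0]],[[-1,-23,3],[0,0.6,0]],[[-1,-27,4],[0,0.61,0]]]'
python3 - <<'E'
from h import *
move([.42,.005,.22],Ro.from_matrix([[1,0,0],[0,-1,0],[0,0,-1]])*Ro.from_rotvec([0,.61,0]))
E
```

```text
t: 4.53
tool_pos: [0.4295, -0.3036, 0.2908]
tool_rot: [3.14, 0.001, 0.003]
contact_force: [-0.1, -0.1, -0.7]
opening: 0.019
grip_force: 58.8
t: 5.15
tool_pos: [0.4219, -0.0326, 0.2408]
tool_rot: [-2.998, 0.002, -0.925]
contact_force: [1.0, -0.6, -0.1]
opening: 0.0191
grip_force: 59.0
shift [-1.3 -3.8  1.6] turn [-0.003  0.011 -0.003]
```

```bash
python3 -m handwheel '[[[-0.6,-2,0.8],[0,0.01,0]],[[-1.3,-3.8,1.6],[0,0.01,0]],[[-1.3,-3.8,1.6],[0,0.01,0]]]'
python3 - <<'E'
from h import *
cal=ctrl.calibration("wrist"); p,R=tool(); cv2.imwrite("pics/w2.png",ctrl.get_image("wrist"))
print("pred bend",(p+R.apply([.0819,0,.1173])).round(4),"tip",(p+R.apply([.0648,0,.1276])).round(4))
Z=dict(lid_centre=.038,parts_box=0,box_rear_left=.0315,box_rear_right=.0315,hook_tip=None)
for q,z in Z.items():
  rs=[]
  for c in ("wrist","scene","side"):
    if c!="wrist" and q=="lid_centre": ctrl.get_image(c)
    for d in ctrl.landmark_of(c,q)[:2 if q=="hook_tip" else 1]:
        k=cal if c=="wrist" else None
        rs.append(ray(c,d["position"],k))
        print(c,q,np.round(d["position"]).tolist(),round(d["score"],2),atz(c,d["position"],z,k).round(4) if z is not None else atz(c,d["position"],(p+R.apply([.0648,0,.1276]))[2],k).round(4))
  if z is not None and len(rs)>1: x,e=tri(rs);print(q,"TRI",x.round(4),np.round(e,4))
E
```

```text
t: 5.52
tool_pos: [0.4271, 0.0053, 0.2259]
tool_rot: [-2.994, -0.006, -0.946]
contact_force: [-0.3, -0.1, -1.6]
opening: 0.019
grip_force: 59.0
pred bend [0.5615 0.0059 0.1769] tip [0.5534 0.0058 0.1587]
wrist lid_centre [320.0, 100.0] 0.66 [0.6937 0.006  0.038 ]
scene lid_centre [416.0, 307.0] 0.79 [0.6968 0.0059 0.038 ]
side lid_centre [225.0, 252.0] 0.97 [ 6.869e-01 -4.000e-04  3.800e-02]
lid_centre TRI [0.6928 0.0035 0.0376] [0.0027 0.0046 0.0068]
wrist parts_box [316.0, 120.0] 0.78 [0.6923 0.0102 0.    ]
scene parts_box [412.0, 314.0] 0.85 [ 7.01e-01 -2.00e-04  0.00e+00]
side parts_box [225.0, 262.0] 0.6 [ 0.6888  0.0011 -0.    ]
parts_box TRI [ 0.6965  0.003  -0.005 ] [0.0073 0.0043 0.0065]
wrist box_rear_left [257.0, 88.0] 0.73 [0.7223 0.0847 0.0315]
scene box_rear_left [452.0, 304.0] 0.85 [0.7255 0.0824 0.0315]
side box_rear_left [196.0, 261.0] 0.59 [0.72   0.0795 0.0315]
box_rear_left TRI [0.7229 0.0821 0.0311] [0.0026 0.0027 0.0038]
wrist box_rear_right [369.0, 72.0] 0.77 [ 0.7496 -0.0572  0.0315]
scene box_rear_right [404.0, 346.0] 0.61 [ 0.7573 -0.0594  0.0315]
side box_rear_right [224.0, 237.0] 0.74 [ 0.7515 -0.0569  0.0315]
box_rear_right TRI [ 0.7559 -0.059   0.0269] [0.0015 0.0012 0.0016]
wrist hook_tip [317.0, 146.0] 0.83 [0.5491 0.0073 0.1587]
wrist hook_tip [566.0, 372.0] 0.75 [ 0.3826 -0.1646  0.1587]
scene hook_tip [391.0, 236.0] 0.81 [0.5562 0.0049 0.1587]
scene hook_tip [151.0, 222.0] 0.79 [ 0.3022 -0.4307  0.1587]
side hook_tip [374.0, 260.0] 0.89 [ 0.2581 -0.1144  0.1587]
side hook_tip [255.0, 234.0] 0.82 [0.5553 0.0013 0.1587]
```

View pics/w2.png

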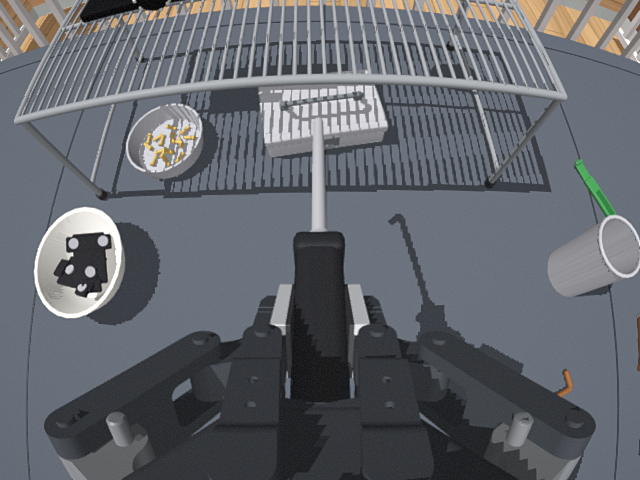

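The wrist view shows the hook gripped, its shank pointing to (318,125). The box is at about (322,120), and its handle bar runs from (283,104) to (362,95). The dish is at (165,140) and the bowl at (85,265), both clear of the path. The shelf's front feet are at (101,195) and (490,184).

Run:
```python
from h import *
print("feet",atz("wrist",(101,195),0).round(3),atz("wrist",(490,184),0).round(3))
print("front bottom",atz("wrist",(272,155),0).round(3),atz("wrist",(387,143),0).round(3))
C=np.array([.6928,.003]);a=np.arctan2(.033,.141);ux=np.array([np.cos(a),np.sin(a)]);print("yaw",np.degrees(a))
for al in (25,35,45,58):
    z=.041+.032*np.sin(np.radians(al)); b=C-ux*.032*np.cos(np.radians(al))
    print(al,b.round(4),z.round(3),"bar mid seen",[atz("wrist",p,z).round(4)[:2] for p in ((283,104),(322,99.5),(362,95))])
D=Ro.from_matrix([[1,0,0],[0,-1,0],[0,0,-1]]); R=Ro.from_euler("z",a)*D*Ro.from_rotvec([0,.61,0])
def tgt(tip): return np.array(tip)-R.apply([.0648,0,.1276])
for d,z in [(-.12,.095),(-.003,.09),(-.003,.046)]:
    t=[*(C+ux*d),z]; print(d,z,tgt(t).round(4)); move(tgt(t),R)
```

```text
feet [0.595 0.289 0.   ] [ 0.607 -0.209  0.   ]
front bottom [0.642 0.062 0.   ] [ 0.661 -0.08   0.   ]
yaw 13.172553423326894
25 [ 0.6646 -0.0036] 0.055 bar mid seen [array([0.6772, 0.0453]), array([0.6834, 0.0012]), array([ 0.6913, -0.0449])]
35 [ 0.6673 -0.003 ] 0.059 bar mid seen [array([0.6732, 0.0447]), array([0.6793, 0.0012]), array([ 0.6871, -0.0442])]
45 [ 0.6708 -0.0022] 0.064 bar mid seen [array([0.6697, 0.0441]), array([0.6757, 0.0012]), array([ 0.6833, -0.0436])]
58 [ 0.6763 -0.0009] 0.068 bar mid seen [array([0.6659, 0.0436]), array([0.6718, 0.0013]), array([ 0.6794, -0.0429])]
-0.12 0.095 [ 0.4531 -0.0531  0.1625]
shift [-1.6  5.7  6.7] turn [ 0.131 -0.004 -0.187]
-0.003 0.09 [ 0.567  -0.0264  0.1575]
shift [ 7.4  3.1 13.7] turn [ 0.131 -0.004 -0.187]
-0.003 0.046 [ 0.567  -0.0264  0.1135]
shift [ 4.9  3.1 17.3] turn [ 0.131 -0.004 -0.187]
```

```bash
cat >> h.py <<'E'
A=np.radians(10);UX=np.array([np.cos(A),np.sin(A)]);C=np.array([.695,.001])
D=Ro.from_matrix([[1,0,0],[0,-1,0],[0,0,-1]])
def plan(tips,tilt=.73,yaw=A):
    R=Ro.from_euler("z",yaw)*D*Ro.from_rotvec([0,tilt,0])
    for t in tips: p=np.array(t)-R.apply([.0648,0,.1276]); print(np.round(p,3)); move(p,R)
E
python3 - <<'E'
from h import *
plan([[*(C+UX*d),z] for d,z in [(-.13,.15),(-.12,.086),(0,.086),(0,.046)]])
E
```

```text
[ 0.436 -0.045  0.202]
shift [-0.8  4.9  2.5] turn [ 0.108  0.116 -0.136]
[ 0.445 -0.043  0.138]
shift [-3.7  4.7  8.3] turn [ 0.108  0.116 -0.136]
[ 0.564 -0.022  0.138]
shift [ 6.   2.6 15.1] turn [ 0.108  0.116 -0.136]
[ 0.564 -0.022  0.098]
shift [ 3.7  2.6 18.4] turn [ 0.108  0.116 -0.136]
```

```bash
python3 -m handwheel '[[[-0.5,3,1.5],[0.06,0.06,-0.07]],[[-1,4.9,3],[0.108,0.116,-0.136]],[[-2.5,4.8,6],[0.108,0.116,-0.136]],[[-3.7,4.7,8.3],[0.108,0.116,-0.136]],[[-3.7,4.7,8.3],[0.108,0.116,-0.136]]]' - 80
python3 - <<'E'
from h import *
p,R=tool(); tp=p+R.apply([.0648,0,.1276]); print("pred tip",tp.round(4))
rs=[]
for c in ("scene","side"):
    cv2.imwrite(f"pics/{c}3.png",ctrl.get_image(c)); 
    for d in ctrl.landmark_of(c,"hook_tip")[:4]: print(c,np.round(d["position"]),round(d["score"],2),atz(c,d["position"],tp[2]).round(4))
plan([[*(C+UX*d),z] for d,z in [(0,.086),(0,.046)]])
E
```

```text
t: 7.05
tool_pos: [0.4441, -0.0423, 0.1345]
tool_rot: [-2.867, -0.249, -1.088]
contact_force: [0.1, -0.2, -0.6]
opening: 0.0191
grip_force: 80.2
pred tip [ 0.5752 -0.019   0.082 ]
scene [153. 222.] 0.88 [ 0.2689 -0.4343  0.082 ]
scene [150. 335.] 0.79 [ 0.5019 -0.5339  0.082 ]
scene [382. 258.] 0.72 [ 0.5738 -0.0183  0.082 ]
scene [239. 242.] 0.66 [ 0.398  -0.2813  0.082 ]
side [256. 249.] 0.65 [ 0.5854 -0.0296  0.082 ]
side [376. 260.] 0.41 [ 0.3101 -0.2075  0.082 ]
[ 0.564 -0.022  0.138]
shift [ 8.7 -0.   8.1] turn [ 0.001 -0.003  0.002]
[ 0.564 -0.022  0.098]
shift [ 6.1 -0.  11.1] turn [ 0.001 -0.003  0.002]
```

```bash
python3 -m handwheel '[[[2,0,1.7],[0,0,0]],[[4.5,0,4],[0,0,0]],[[7,0,6.4],[0,0,0]],[[8.7,0,8],[0,0,0]],[[8.7,0,8],[0,0,0]]]'
python3 - <<'E'
from h import *
p,R=tool(); tp=p+R.apply([.0648,0,.1276]); print("pred tip",tp.round(4),"bend",(p+R.apply([.0819,0,.1173])).round(4))
cv2.imwrite("pics/s4.png",cv2.resize(ctrl.get_image("scene")[230:370,340:500],None,fx=4,fy=4,interpolation=2)); w=ctrl.get_image("wrist"); 
side=ctrl.get_image("side")
cv2.imwrite("pics/ws4.png",np.vstack([cv2.resize(w[40:180,220:420],None,fx=3,fy=2,interpolation=2),cv2.resize(side[210:290,160:310],(600,320),interpolation=2)]))
for c in ("wrist","scene","side"):
  for q,z in (("lid_centre",.038),("hook_tip",tp[2])):
    for d in ctrl.landmark_of(c,q)[:3]:
      x=atz(c,d["position"],z)
      if abs(x[0]-.7)<.06 and abs(x[1])<.1: print(c,q,np.round(d["position"]),round(d["score"],2),x.round(4))
E
```

```text
t: 7.88
tool_pos: [0.5635, -0.022, 0.1379]
tool_rot: [-2.865, -0.254, -1.098]
contact_force: [0.2, -0.1, -2.1]
opening: 0.0191
grip_force: 80.0
pred tip [0.6949 0.0014 0.0863] bend [0.7007 0.0024 0.1054]
wrist lid_centre [314. 178.] 0.77 [0.6925 0.0047 0.038 ]
wrist lid_centre [392. 142.] 0.37 [ 0.7445 -0.0564  0.038 ]
wrist hook_tip [319. 147.] 0.66 [ 0.6862 -0.0009  0.0863]
scene lid_centre [417. 306.] 0.88 [0.6955 0.0087 0.038 ]
scene hook_tip [414. 301.] 0.84 [ 0.6892 -0.0037  0.0863]
side lid_centre [221. 252.] 0.87 [0.6927 0.0082 0.038 ]
side hook_tip [220. 238.] 0.56 [0.6939 0.0062 0.0863]
```

View pics/ws4.png

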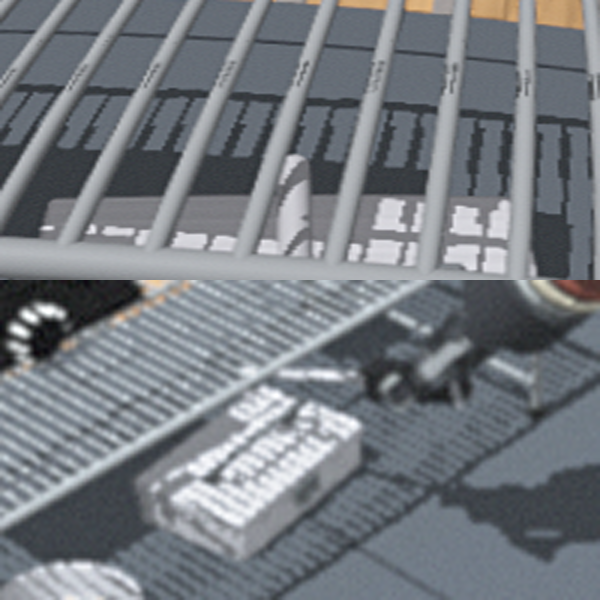

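View pics/s4.png

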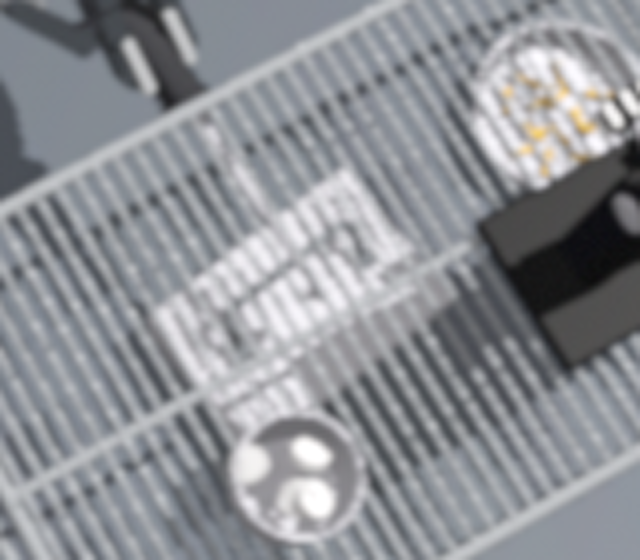

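The scene crop shows the shank reaching over the front of the lid to the handle wire. The side crop shows the tip above the lid and clear of it. The box is at about (.694,.005), which fits the plan, so I'll lower the tip behind the bar.

```bash
python3 -m handwheel '[[[-0.8,0,0.9],[0,0,0]],[[-1.6,0,1.8],[0,0,0]],[[-2.3,0,2.5],[0,0,0]],[[-2.7,0,3],[0,0,0]],[[-2.7,0,3],[0,0,0]]]'
```

```text
t: 8.95
tool_pos: [0.5621, -0.0226, 0.0958]
tool_rot: [-2.867, -0.25, -1.097]
contact_force: [-0.2, 0.2, -1.0]
opening: 0.0187
grip_force: 80.0
```

```bash
python3 -m handwheel '[[[-0.6,0,-0.5],[0,0,0]],[[-1.2,0,-1.1],[0,0,0]],[[-2,0,-1.8],[0,0,0]],[[-2.8,0,-2.5],[0,0,0]],[[-3.6,0,-3.2],[0,0,0]]]'
python3 - <<'E'
from h import *
p,R=tool(); tp=p+R.apply([.0648,0,.1276]); print("pred tip",tp.round(4))
for c in ("scene","side"):
  ctrl.get_image(c)
  for q,z in (("lid_centre",.038),("box_rear_left",.0315),("box_rear_right",.0315)):
    for d in ctrl.landmark_of(c,q)[:1]: print(c,q,np.round(d["position"]),round(d["score"],2),atz(c,d["position"],z).round(4))
E
```

```text
t: 9.57
tool_pos: [0.5136, -0.031, 0.0957]
tool_rot: [-2.867, -0.25, -1.097]
contact_force: [1.6, 0.9, -1.3]
opening: 0.019
grip_force: 79.7
pred tip [ 0.645  -0.0078  0.0439]
scene lid_centre [410. 297.] 0.64 [0.6693 0.0044 0.038 ]
scene box_rear_left [443. 296.] 0.56 [0.701  0.0734 0.0315]
scene box_rear_right [396. 340.] 0.82 [ 0.738  -0.0683  0.0315]
side lid_centre [227. 252.] 0.82 [ 0.6812 -0.0036  0.038 ]
side box_rear_left [201. 263.] 0.94 [0.703  0.0742 0.0315]
side box_rear_right [231. 236.] 0.62 [ 0.7415 -0.0747  0.0315]
```

```bash
python3 -m handwheel '[[[-0.7,0,-0.65],[0,0,0]],[[-1.5,0,-1.3],[0,0,0]],[[-2.2,0,-2],[0,0,0]],[[-3,0,-2.7],[0,0,0]],[[-3.7,0,-3.3],[0,0,0]]]'; python3 -m handwheel '[[[-0.7,0,-0.65],[0,0,0]],[[-1.5,0,-1.3],[0,0,0]],[[-2.2,0,-2],[0,0,0]],[[-3,0,-2.7],[0,0,0]],[[-3.7,0,-3.3],[0,0,0]]]'
python3 - <<'E'
from h import *
p,R=tool(); tp=p+R.apply([.0648,0,.1276]); print("pred tip",tp.round(4),ctrl.get_obs()["q"])
for c in ("scene","side"):
  ctrl.get_image(c)
  for q,z in (("lid_centre",.038),("box_rear_left",.0315),("box_rear_right",.0315)):
    for d in ctrl.landmark_of(c,q)[:1]: print(c,q,np.round(d["position"]),round(d["score"],2),atz(c,d["position"],z).round(4))
E
```

```text
t: 10.6
tool_pos: [0.465, -0.0394, 0.0955]
tool_rot: [-2.866, -0.251, -1.097]
contact_force: [2.6, 0.3, -1.0]
opening: 0.0194
grip_force: 79.8
t: 11.22
tool_pos: [0.443, -0.0574, 0.1021]
tool_rot: [-2.868, -0.257, -1.064]
contact_force: [1.6, 1.5, -2.7]
opening: 0.0189
grip_force: 79.8
pred tip [ 0.5731 -0.033   0.0477] [-0.60476106 -0.80491077  2.58389437  0.62493478  0.9237386   0.51483541]
scene lid_centre [370. 313.] 0.75 [ 0.6621 -0.0917  0.038 ]
scene box_rear_left [420. 277.] 0.83 [0.6383 0.0494 0.0315]
scene box_rear_right [370. 313.] 0.79 [ 0.6614 -0.091   0.0315]
side lid_centre [251. 262.] 0.87 [ 0.5945 -0.0165  0.038 ]
side box_rear_left [222. 269.] 0.81 [0.639  0.0528 0.0315]
side box_rear_right [253. 244.] 0.87 [ 0.6636 -0.0901  0.0315]
```

The box follows: its centre is now at about (.603,-.028). The elbow has reached its range limit at this tilt, though. The bend is already in front of the shelf edge, so I'll stand the gripper up about the tip for closer reach.

Run:
```python
from h import *
p,R=tool(); t=np.array([.0648,0,.1276]); print((R.as_matrix()[:,2]).round(3), (R.as_matrix()[:,0]).round(3))
tip=p+R.apply(t); tip[0]-=.0; tip[2]=.047
for tl in (.60,.47,.34,.2): plan([tip],tl)
```

```text
[ 0.642  0.124 -0.757] [0.745 0.132 0.654]
[ 0.45  -0.055  0.116]
shift [ 1.4 -0.1 -0.5] turn [-0.011 -0.113  0.001]
[ 0.46  -0.053  0.131]
shift [ 3.1 -0.1 -1.1] turn [-0.011 -0.243  0.001]
[ 0.472 -0.051  0.146]
shift [ 5.  -0.2 -1.4] turn [-0.011 -0.373  0.002]
[ 0.486 -0.048  0.159]
shift [ 7.  -0.2 -1.4] turn [-0.01  -0.513  0.003]
```

```bash
python3 -m handwheel '[[[1.4,0,-0.5],[0,-0.11,0]],[[1.4,0,-0.5],[0,-0.11,0]]]'
python3 - <<'E'
from h import *
p,R=tool(); t=np.array([.0648,0,.1276]); tip=p+R.apply(t); print("tip",tip.round(4),ctrl.get_obs()["q"]);tip[2]=.047
for tl in (.50,.4,.3,.2): plan([tip],tl)
E
```

```text
t: 11.88
tool_pos: [0.453, -0.0563, 0.1189]
tool_rot: [-2.93, -0.268, -0.917]
contact_force: [-0.1, 0.7, -1.2]
opening: 0.019
grip_force: 80.1
tip [ 0.5768 -0.0329  0.051 ] [-0.52667338 -0.71748375  2.48104485  0.47815579  0.95349141  0.66592871]
[ 0.461 -0.053  0.128]
shift [ 1.2 -0.2 -0.3] turn [-0.009 -0.107  0.005]
[ 0.469 -0.052  0.139]
shift [ 2.5 -0.1 -0.7] turn [-0.009 -0.207  0.006]
[ 0.479 -0.05   0.15 ]
shift [ 3.9 -0.1 -1. ] turn [-0.009 -0.307  0.006]
[ 0.489 -0.048  0.159]
shift [ 5.3 -0.1 -1.2] turn [-0.009 -0.407  0.007]
```

```bash
python3 -m handwheel '[[[1.2,-0.1,-0.2],[0,-0.107,0]],[[2.5,-0.1,-0.6],[0,-0.207,0]],[[3.9,-0.1,-0.9],[0,-0.307,0]],[[5.3,-0.1,-1.1],[0,-0.407,0]],[[5.3,-0.1,-1.1],[0,-0.407,0]]]'
python3 - <<'E'
from h import *
p,R=tool(); t=np.array([.0648,0,.1276]); tip=p+R.apply(t); print("tip",tip.round(4),ctrl.get_obs()["q"]);
plan([[tip[0]-.05*UX[0],tip[1]-.05*UX[1],.046],[tip[0]-.085*UX[0],tip[1]-.085*UX[1],.046]],.2)
for c in ("scene","side"):
  im=ctrl.get_image(c)
  if c=="side": cv2.imwrite("pics/side6.png",cv2.resize(im[180:330,180:340],None,fx=4,fy=4,interpolation=2))
  for q,z in (("hook_tip",.046),("lid_centre",.038),("box_rear_left",.0315),("box_rear_right",.0315)):
    for d in ctrl.landmark_of(c,q)[:2]: print(c,q,np.round(d["position"]),round(d["score"],2),atz(c,d["position"],z).round(4))
E
```

```text
t: 12.5
tool_pos: [0.4888, -0.0483, 0.1554]
tool_rot: [-3.087, -0.283, -0.305]
contact_force: [-0.7, 0.4, -0.3]
opening: 0.0186
grip_force: 80.0
tip [ 0.5757 -0.0311  0.043 ] [-0.30830327 -0.35437483  2.11390051  0.10742426  1.21333863  1.05034719]
[ 0.439 -0.055  0.158]
shift [-4.9 -0.2 -1.3] turn [-0.011  0.002  0.007]
[ 0.404 -0.061  0.158]
shift [-8.3 -0.3 -1.9] turn [-0.011  0.002  0.007]
scene hook_tip [239. 237.] 0.86 [ 0.3744 -0.2754  0.046 ]
scene hook_tip [150. 336.] 0.77 [ 0.4943 -0.541   0.046 ]
scene lid_centre [386. 276.] 0.87 [ 0.6036 -0.019   0.038 ]
scene box_rear_left [418. 273.] 0.86 [0.6301 0.0507 0.0315]
scene box_rear_left [384. 280.] 0.52 [ 0.6093 -0.0272  0.0315]
side hook_tip [370. 261.] 0.8 [ 0.345  -0.2353  0.046 ]
side hook_tip [261. 261.] 0.73 [ 0.5705 -0.0326  0.046 ]
side lid_centre [249. 264.] 0.79 [ 0.5925 -0.0064  0.038 ]
side box_rear_right [254. 246.] 0.7 [ 0.6534 -0.0862  0.0315]
```

View pics/side6.png

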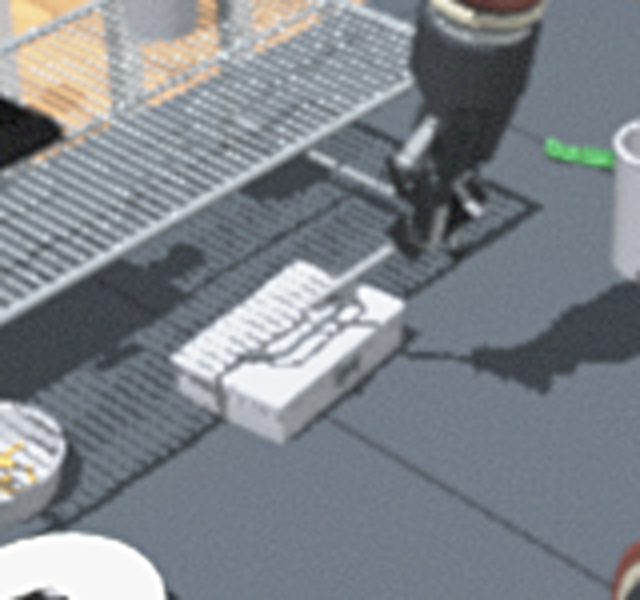

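```bash
python3 -m handwheel '[[[-0.9,0,-0.5],[0,0,0]],[[-1.8,-0.1,-0.7],[0,0,0]],[[-2.8,-0.1,-0.8],[0,0,0]],[[-3.8,-0.1,-1],[0,0,0]],[[-4.7,-0.1,-1.2],[0,0,0]]]'
python3 - <<'E'
from h import *
p,R=tool(); t=np.array([.0648,0,.1276]); tip=p+R.apply(t); print("tip",tip.round(4),ctrl.get_obs()["q"]);
for tl in (.2,.1): plan([[tip[0]-.045*UX[0],tip[1]-.045*UX[1],.045]],tl)
for c in ("scene","side"):
  ctrl.get_image(c)
  for q,z in (("lid_centre",.038),("box_rear_left",.0315),("box_rear_right",.0315)):
    for d in ctrl.landmark_of(c,q)[:2]: print(c,q,np.round(d["position"]),round(d["score"],2),atz(c,d["position"],z).round(4))
E
```

```text
t: 13.62
tool_pos: [0.439, -0.0566, 0.1576]
tool_rot: [-3.089, -0.28, -0.302]
contact_force: [1.7, 0.1, -2.5]
opening: 0.0191
grip_force: 79.7
tip [ 0.5258 -0.0398  0.045 ] [-0.36623341 -0.50336971  2.21401534  0.11315095  1.26910027  0.99909732]
[ 0.394 -0.063  0.157]
shift [-4.5 -0.2 -0.8] turn [-0.009  0.004  0.005]
[ 0.405 -0.061  0.165]
shift [-3.2 -0.2 -1.4] turn [-0.009 -0.096  0.006]
scene lid_centre [376. 259.] 0.97 [ 0.5597 -0.0215  0.038 ]
scene lid_centre [253. 292.] 0.4 [ 0.5045 -0.3026  0.038 ]
scene box_rear_left [409. 262.] 0.57 [0.5981 0.0441 0.0315]
scene box_rear_right [355. 298.] 0.96 [ 0.6164 -0.1032  0.0315]
side lid_centre [266. 266.] 0.73 [ 0.5503 -0.0311  0.038 ]
side box_rear_left [236. 272.] 0.61 [0.6007 0.0381 0.0315]
side box_rear_right [269. 251.] 0.75 [ 0.6026 -0.0963  0.0315]
```

```bash
python3 -m handwheel '[[[-0.9,0,-0.2],[0,0,0]],[[-1.8,-0.1,-0.3],[0,0,0]],[[-2.8,-0.1,-0.5],[0,0,0]],[[-3.7,-0.1,-0.7],[0,0,0]],[[-4.5,-0.1,-0.8],[0,0,0]]]'
python3 - <<'E'
from h import *
p,R=tool(); t=np.array([.0648,0,.1276]); tip=p+R.apply(t); print("tip",tip.round(4),ctrl.get_obs()["q"]);
for c in ("scene","side"):
  im=ctrl.get_image(c)
  if c=="scene": cv2.imwrite("pics/scene7.png",cv2.resize(im[170:350,270:510],None,fx=3,fy=3,interpolation=2))
  for q,z in (("lid_centre",.038),("box_rear_left",.0315),("box_rear_right",.0315)):
    for d in ctrl.landmark_of(c,q)[:1]: print(c,q,np.round(d["position"]),round(d["score"],2),atz(c,d["position"],z).round(4))
E
```

```text
t: 14.65
tool_pos: [0.3941, -0.0639, 0.1569]
tool_rot: [-3.089, -0.279, -0.303]
contact_force: [1.9, 0.7, -1.9]
opening: 0.0193
grip_force: 79.7
tip [ 0.481  -0.0471  0.0444] [-0.4329731  -0.65165035  2.30564469  0.12237646  1.33242729  0.93774135]
scene lid_centre [363. 246.] 0.89 [ 0.5183 -0.0328  0.038 ]
scene box_rear_left [394. 251.] 0.77 [0.5587 0.0273 0.0315]
scene box_rear_right [342. 284.] 0.92 [ 0.5746 -0.1139  0.0315]
side lid_centre [278. 269.] 0.92 [ 0.5182 -0.0431  0.038 ]
side box_rear_left [248. 279.] 0.82 [0.5544 0.0348 0.0315]
side box_rear_right [286. 253.] 0.81 [ 0.559  -0.1226  0.0315]
```

View pics/scene7.png

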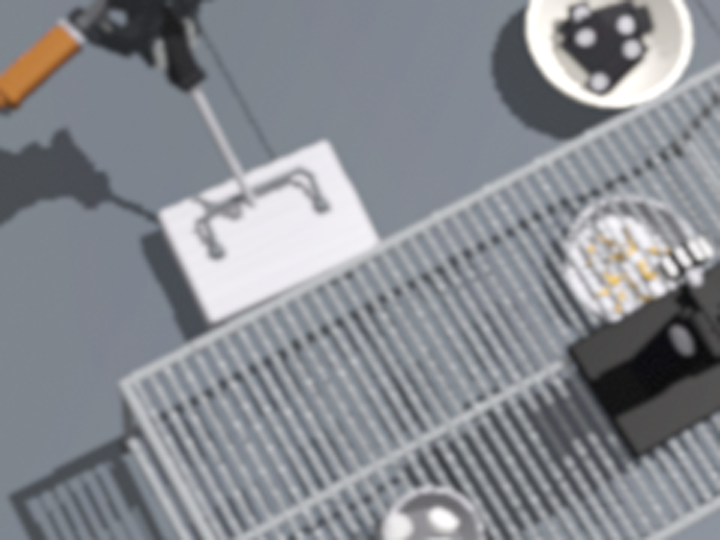

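The scene crop shows the whole box clear of the shelf's front edge, and the network rear corners are at x<=.575 against the edge at .605. The hook lies over the handle at (250,200). Now I'll unhook by moving back and then up.

```bash
python3 -m handwheel '[[[1,0,0.15],[0,0,0]],[[2.1,0,0.35],[0,0,0]],[[2.1,0,0.35],[0,0,0]],[[2.5,0,-1.5],[0,0,0]],[[2.9,0,-3.5],[0,0,0]]]'; python3 -m handwheel '[[[0.8,0,-4],[0,0,0]],[[1.6,0,-9],[0,0,0]],[[1.6,0,-9],[0,0,0]]]'
python3 - <<'E'
from h import *
move([.428,-.304,.29],D)
for c in ("scene","side"):
  ctrl.get_image(c)
  for q,z in (("lid_centre",.038),("box_rear_left",.0315),("box_rear_right",.0315),("tool_cup",0)):
    for d in ctrl.landmark_of(c,q)[:1]: print(c,q,np.round(d["position"]),round(d["score"],2),atz(c,d["position"],z).round(4))
E
```

```text
t: 15.68
tool_pos: [0.416, -0.0602, 0.1981]
tool_rot: [-3.089, -0.28, -0.302]
contact_force: [0.2, -1.0, -0.9]
opening: 0.0192
grip_force: 79.8
t: 16.05
tool_pos: [0.4163, -0.0621, 0.2955]
tool_rot: [-3.092, -0.281, -0.319]
contact_force: [-0.5, 0.5, -1.4]
opening: 0.0187
grip_force: 80.0
shift [-3.2 24.  -0.2] turn [-0.02  -0.205  0.18 ]
scene lid_centre [359. 246.] 0.74 [ 0.5152 -0.04    0.038 ]
scene box_rear_left [396. 254.] 0.58 [0.5667 0.0283 0.0315]
scene box_rear_right [337. 281.] 0.85 [ 0.5644 -0.1228  0.0315]
scene tool_cup [251. 293.] 0.84 [ 0.4928 -0.3059  0.    ]
side lid_centre [276. 268.] 0.63 [ 0.5239 -0.0427  0.038 ]
side box_rear_left [246. 277.] 0.95 [0.5627 0.0329 0.0315]
side box_rear_right [282. 257.] 0.66 [ 0.5534 -0.0998  0.0315]
side tool_cup [342. 247.] 0.94 [ 0.486  -0.2898  0.    ]
```

```bash
python3 -m handwheel '[[[-0.6,4,0],[0,-0.04,0.03]],[[-1.2,10,0],[-0.01,-0.08,0.07]],[[-2,16,-0.1],[-0.01,-0.13,0.11]],[[-2.7,21,-0.2],[-0.02,-0.18,0.15]],[[-3.2,24,-0.2],[-0.02,-0.205,0.18]]]'; python3 -m handwheel '[[[0,0,0],[0,0,0]],[[0,0,0],[0,0,0]]]'
python3 - <<'E'
from h import *
move([.43,-.304,.29],D); p,R=tool(); t=np.array([.0648,0,.1276]); tip=p+R.apply(t); print("tip",tip.round(4))
cal=ctrl.calibration("wrist"); w=ctrl.get_image("wrist"); cv2.imwrite("pics/w8.png",w)
for q,z in (("hook_tip",tip[2]),("tool_cup",0)):
    for d in ctrl.landmark_of("wrist",q)[:3]: print(q,np.round(d["position"]),round(d["score"],2),atz("wrist",d["position"],z,cal).round(4))
ctrl.get_image("scene")
for d in ctrl.landmark_of("scene","hook_tip")[:4]: print(np.round(d["position"]),round(d["score"],2),atz("scene",d["position"],tip[2]).round(4))
E
```

```text
t: 17.18
tool_pos: [0.4263, -0.3052, 0.2812]
tool_rot: [-3.136, 0.003, 0.02]
contact_force: [-0.6, 2.1, -1.0]
opening: 0.0189
grip_force: 80.0
t: 17.42
tool_pos: [0.4264, -0.3024, 0.2816]
tool_rot: [-3.136, -0.002, 0.017]
contact_force: [0.1, -0.1, -0.1]
opening: 0.0191
grip_force: 80.1
shift [ 0.4  0.2 -0.8] turn [-0.006  0.011  0.001]
tip [ 0.4897 -0.3017  0.1533]
hook_tip [315. 142.] 0.74 [ 0.4891 -0.299   0.1533]
hook_tip [421. 344.] 0.61 [ 0.3206 -0.3913  0.1533]
hook_tip [522. 149.] 0.58 [ 0.4911 -0.4623  0.1533]
tool_cup [321. 133.] 0.63 [ 0.4939 -0.3026  0.    ]
[238. 239.] 0.91 [ 0.4179 -0.2834  0.1533]
[244. 273.] 0.88 [ 0.4909 -0.3023  0.1533]
[150. 333.] 0.77 [ 0.5192 -0.5201  0.1533]
[150. 218.] 0.58 [ 0.2921 -0.43    0.1533]
```

View pics/w8.png

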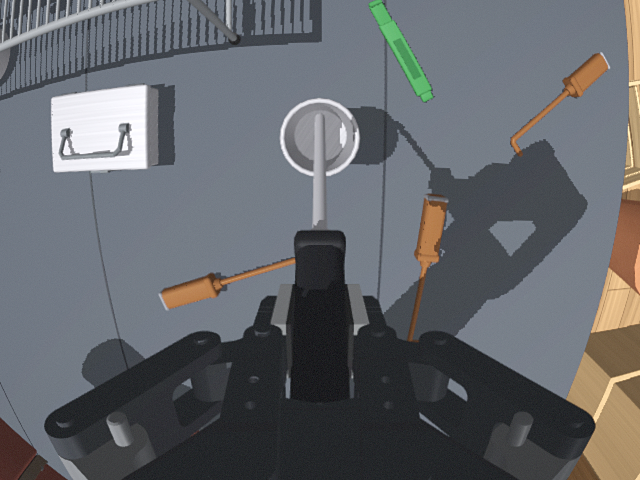

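The wrist view shows the hook's lower end centred over the cup opening at (320,135). The box stands in the open at (105,130) and the other things look undisturbed. Lowering now.

```bash
python3 -m handwheel '[[[0.3,0.1,4],[0,0.01,0]],[[0.5,0.1,8],[0,0.01,0]],[[0.8,0.1,11.5],[0,0.01,0]],[[1.1,0.1,14],[0,0.01,0]],[[1.1,0.1,14.1],[0,0.01,0]]]'; python3 -m handwheel '[[[0,0,0],[0,0,0]]]'
```

```text
t: 18.3
tool_pos: [0.4358, -0.3022, 0.1394]
tool_rot: [-3.135, -0.002, 0.002]
contact_force: [0.1, 0.8, -0.4]
opening: 0.019
grip_force: 80.0
t: 18.42
tool_pos: [0.4359, -0.3031, 0.1414]
tool_rot: [-3.137, -0.002, 0.002]
contact_force: [-0.8, -0.6, -1.0]
opening: 0.0188
grip_force: 80.0
```

```bash
python3 -m handwheel '[[[0.1,0,0.2],[0,0,0]],[[0.1,0,0.2],[0,0,0]]]'; python3 -m handwheel '[[[0,0,0],[0,0,0]],[[0,0,0],[0,0,0]],[[0,0,0],[0,0,0]],[[0,0,0],[0,0,0]],[[0,0,0],[0,0,0]]]' -1; python3 -m handwheel '[[[0,0,-2],[0,0,0]],[[0,0,-6],[0,0,0]],[[0,0,-11],[0,0,0]],[[0,0,-16],[0,0,0]],[[0,0,-16],[0,0,0]]]'
python3 - <<'E'
from h import *
cv2.imwrite("pics/w9.png",ctrl.get_image("wrist"))
for c in ("scene","side"):
  ctrl.get_image(c)
  for q,z in (("box_rear_left",.0315),("box_rear_right",.0315),("hook_grip",.156)):
    for d in ctrl.landmark_of(c,q)[:4 if z>.1 else 1]: print(c,q,np.round(d["position"]),round(d["score"],2),atz(c,d["position"],z).round(4))
E
```

```text
t: 18.68
tool_pos: [0.4366, -0.3036, 0.1394]
tool_rot: [-3.138, -0.001, 0.002]
contact_force: [-1.7, -0.9, -0.0]
opening: 0.019
grip_force: 80.2
t: 19.3
tool_pos: [0.4369, -0.3033, 0.1389]
tool_rot: [-3.137, -0.001, 0.001]
contact_force: [-0.3, -0.1, -0.1]
opening: 0.0853
grip_force: 0.0
t: 19.92
tool_pos: [0.4389, -0.3057, 0.3069]
tool_rot: [3.138, 0.001, 0.013]
contact_force: [0.1, 0.1, 0.1]
opening: 0.0852
grip_force: 0.0
scene box_rear_left [397. 252.] 0.87 [0.5655 0.0311 0.0315]
scene box_rear_right [341. 280.] 0.98 [ 0.5648 -0.1131  0.0315]
scene hook_grip [235. 253.] 0.92 [ 0.4439 -0.3028  0.156 ]
scene hook_grip [180. 276.] 0.87 [ 0.4374 -0.4209  0.156 ]
scene hook_grip [122. 408.] 0.79 [ 0.6279 -0.6205  0.156 ]
scene hook_grip [280. 189.] 0.68 [ 0.3553 -0.1562  0.156 ]
side box_rear_left [248. 275.] 0.74 [0.5654 0.0247 0.0315]
side box_rear_right [283. 254.] 0.75 [ 0.5618 -0.112   0.0315]
side hook_grip [395. 238.] 0.67 [ 0.2761 -0.2346  0.156 ]
```

View pics/w9.png

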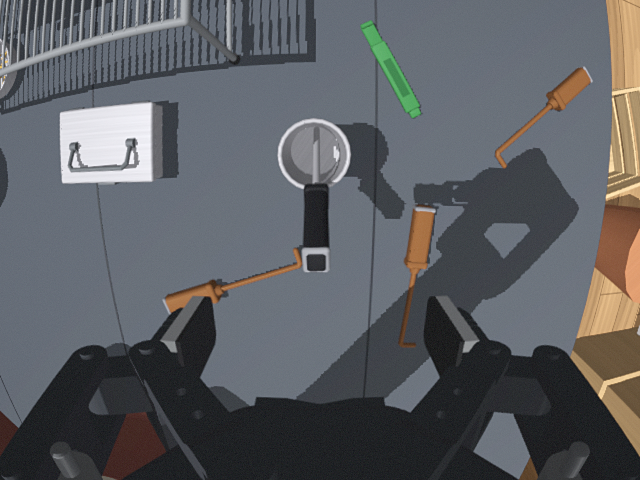

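The hook is back in its cup (handle at (316,225)) and the gripper is clear of it. The box stands flat in the open, its rear corners at x≈.565 against the shelf edge at ≈.603.

```bash
python3 -c "
from station import ctrl
print(ctrl.finish_job())"
```

```text
the job is handed in; nothing more can be done
None
```

The box was drawn out by its handle and stands flat, about 4 cm clear of the shelf's front edge; the hook is back in its cup, released, and the job was handed in at about 20 s (limit 54 s).

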